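# Close the bottle rack, set its kickstand and hold it upright

## Robot

A 6-joint arm with a two-finger parallel gripper is mounted at the origin on the work surface. World frame = base frame: x ahead of the robot, y to its left, z up, the work surface at z = 0. Lengths are in m, angles in rad, forces in N, time in s.
With the tool pointing down it reaches from about 0.35 to 0.8 m from the base axis. Payload 7.3 kg.
Tool frame: the origin (TCP) lies between the finger pads; the fingertips stand 25 mm ahead of it and the grasp point (between the pads) lies 6 mm ahead of it (r.tip_extent is the distance from the TCP to the fingertips, in m); z points along the fingers, y is the line along which they close (so a half turn about z gives the same grasp; the last joint's range is limited). The gripper opens to 85 mm and grips with 20 to 120 N. Pads are 22 mm wide; open, the fingers measure 114 mm over their backs; the gripper's body (76 mm by 85 mm) begins 54 mm behind the grasp point. The pads swing forward as they close: fully open they stand 13 mm farther back than shut.
Start: joints at [-1.367, 0.342, 1.524, -0, 1.275, -0.146], TCP at [0.18, -0.493, 0.256] pointing down, gripper open.
Joint ranges: [-2.53, 2.53], [-0.77, 2.02], [0.04, 2.7], [-1, 4.14], [0.28, 2.66], [-3.11, 3.11]. Speed limits (rad/s): [2.57, 2.57, 3.14, 3.14, 3.14, 3.14].

## Interface

Orientations are given as a unit quaternion [x, y, z, w].
In Python, from workcell import r, command_gripper, optics gives the robot as it stands. The module is installed in compiled form; this text tells all that it offers. Calls block until the motion is done:
- r.reach(position, orientation): joint-space move of the TCP to a pose.
- r.move_straight(position, orientation=None, speed=0.15, max_force=None): straight line of the TCP; orientation=None keeps the orientation; speed is the mean speed in m/s. With max_force (N) it stops when the force on the tool has changed by that much, and returns True; else False.
- r.movej(angles): joint-space move.
- command_gripper(opening, force=None): finger opening in m; force is the grip in N (None keeps the last); returns when the fingers have stopped.
- r.hold(seconds).
- r.solve_ik(position, orientation): joint angles nearest the present ones, or None.
- r.read_state(): the state.
- optics.get_image(name): name is "scene" or "top" or "wrist"; returns (picture, depth): 480x640x3 uint8, red, green, blue; 480x640 float32, m along the optical axis (not along the pixel's ray), 0 where there is no reading.
- optics.camera_model(name): a dict with "K" (3x3 intrinsics, pixels), "k1" (the pictures are not rectified: a ray, as slopes to the right and down, at radius r is drawn at 1 + k1 r^2 times it, then the intrinsics apply), "R" (3x3) and "t" (3): a world point X has camera coordinates R X + t; the wrist camera has in their place "tool_from_camera" (4x4, takes a point from camera to tool coordinates, whose origin is the TCP and whose axes are the flange's). Camera axes: x right, y down, z forward; pixel columns grow to the right and rows downward; lengths in m; the calibration is good to about 2 mm. A picture is of the moment at which its call begins: read the wrist's pose just before it. camera_model takes no time and is no camera call.
A pose or a line that the arm cannot do raises r.PlanningError and nothing moves.
- r.finish_job(): hands the job in; it is judged then, once.
The state is a dict: "time_s": time; "joint_positions": joint angles; "dq": joint speeds; "tau": joint torques, N m; "eef_pos": TCP position; "eef_rot": TCP orientation; "contact_force": force on the tool from outside, world axes, zero at the start; "torque": the same for the moment, N m; "grip_width": finger opening in m; "grip_force": force on a finger pad.
Only numpy, scipy, OpenCV 4.12 (cv2) and the standard library are available. Lean on these libraries where they do the work, as an engineer would, in place of code of your own. Each camera call takes 0.05 s, during which the arm holds its last target. There are 200 camera calls.

## Task

The tilting bottle rack is loaded and leans back on its rests. First swing the keeper bar fully down over the caps, then flip the upturned kickstand outward over its centre and all the way down, and then take hold of the wooden post at the rack's right end, bring the rack upright and keep it there: finish while still holding the post, with the rack standing straight, clear of its rests and not leaning on the kickstand. Leave the other things on the table where they are.

Things in the scene. Friction and masses are not known exactly. Their poses are not given: they have to be found in the camera images.
- base: Fixed wooden base board of the bottle rack, 200 x 270 x 18 mm (x from -110 to +90). Origin on the table, 47 mm straight below the middle of the rack's axle. x is level, from the rack's front (kickstand side, facing the robot) to its back; y to the rack's left; z up. Dark steel hubs at y = +-112 carry the axle; wooden rests 110 tall stand behind the uprights at x = 45 to 64, y = +-85.
- rack: The tilting wooden rack (about 0.8 kg), origin at the middle of its axle. Its axes lean with it: x front to back, y to its left along the axle (always level), z up along the uprights. It starts leaning back 0.38 rad (top towards base +x) on the rests, swings freely and, let go near upright, tips. With the kickstand down it can lean forward only to about 0.10 rad, where the foot meets the board.
- post_grip (a point): Grip point on the square wooden post, 18 x 18 mm, that prolongs the rack's right upright (axes as rack). The point is on the post's centre line, (0, -85, 185) mm from the axle in the rack's axes; the post ends 25 above it, and is free on all sides for 35 below it. Uprights: 18 x 18 at y = +-85, the left one up to z = 144; between them two fixed amber bottles, caps up to z = 123.
- keeper (a joint): Angle of the keeper bar (rad): 0 = closed, lying level across the rack just above the caps, its tip in the fork on the right upright; starts open, 0.75 to 1.1, tip swung up. It turns in the rack's plane on a stiff hinge (0.11 N m, stays where it is left; about 1 to 2 N pushes it).
- keeper_hinge (a point): Hinge of the keeper bar, on top of the left upright, (0, 85, 138) mm from the axle in the rack's axes. Site axes turn with the bar; x as the rack's x.
- keeper_tip (a point): Free end of the keeper bar: a flat steel bar 12 deep (x) x 10 mm thick, its centre line reaching 173 mm from the hinge; when open its tip points up and towards the rack's right (rack -y).
- kickstand (a joint): Angle of the kickstand, rad: 0 = stowed, its arm pointing up and 0.3 rad inward (towards the rack's right), where it starts; 0.3 = arm straight up (its top centre, along the rack's z); it grows as the arm swings over outward (rack +y) and down; 3.44 = fully down (it comes to rest by itself at 3.3 to 3.44, which is down). Axis: the rack's front-to-back axis. Loose hinge: past centre it falls home by itself; under 1 N at the arm moves it.
- kickstand_hub (a point): Pivot of the kickstand, on the front face of the left upright, (-9, 85, 75) mm from the axle in the rack's axes.
- kickstand_foot (a point): Centre of the kickstand's ball foot (dia 16 mm). The kickstand is a dark round steel bar, dia 11 (80 g): from the pivot 45 straight out to the rack's front (rack -x), then a bend, then an arm to the foot, which is 60 in front of the pivot and 90 to the side of its axis.
- spare_bottle: spare amber bottle with a white cap, 52 dia x 110 tall (mm); origin at the middle of its underside; not part of the job, to be left where it is.
- pump_bottle: amber pump bottle, 60 dia, 159 tall over its white pump head (mm); origin at the middle of its underside; not part of the job, to be left where it is.
- jar: low amber jar, 64 dia x 60 tall (mm); origin at the middle of its underside; not part of the job, to be left where it is.
- carton: small closed cardboard carton, 70 x 110 x 60 (mm); origin at the middle of its underside; not part of the job, to be left where it is.
- spare_cap: white bottle cap, 31 dia x 18 tall, lying on the front right part of the rack's base board (mm); origin at the middle of its underside; not part of the job, to be left where it is.
- scissors: pair of scissors lying flat, 190 long, 11 thick (mm); origin at the middle of its underside; not part of the job, to be left where it is.

How it is judged:
On the way, in this order (a step that is already met when the one before it is completed fails the run):
1. the keeper bar is closed over the bottles while the kickstand is still stowed (value of joint keeper below 0.08 rad and value of joint kickstand below 0.6 rad), for 0.2 s.
2. the kickstand is flipped fully down, the keeper bar still closed (value of joint kickstand above 3.2 rad and value of joint keeper below 0.08 rad), for 0.2 s.
At the end, for the whole second after the job is handed in: Through the last second: the rack stands within 0.06 rad (3.4 degrees) of upright and still (under 0.05 rad/s), the keeper bar is within 0.08 rad of closed, the kickstand is down (beyond 3.2 of 3.44 rad), and the fingers hold the post (within 40 mm of its grip point) with more than 3 N (all of step 2 and angle between rack's own z axis and vertical below 0.06 rad and angular speed of rack below 0.05 rad/s and contact force between the fingers and rack above 3 N and distance between the grasp point and post_grip below 0.04 m); the arm keeps its last pose, push and grip.
It fails at once if another thing on the table is pushed more than 30 mm from its place (distance of any of spare_bottle, pump_bottle, jar, carton, spare_cap, scissors from where it was at the start of the episode above 0.03 m).
It also fails if it takes over 61 s, if anything falls off the work surface, if the arm or the gripper's body presses on something with over 40 N, if the wrist force passes 120 N, or if a joint passes its speed limit or range.

## Working session

There is one attempt and no reset: what is moved stays moved. The work goes in short steps, each a Python script; the robot and the scene stay as the last script left them, time stands still between calls to the robot, and variables do not carry over. Pictures are saved under pics/ and viewed, at most 10 in all, crops included, and the job is handed in when it is done.

```bash
mkdir -p pics
cat > h.py <<'E'
import numpy as np, cv2
from workcell import r, command_gripper, optics
from scipy.spatial.transform import Rotation as Ro
def snap(cam,name):
    p,d=optics.get_image(cam); cv2.imwrite(f'pics/{name}.png',p[...,::-1]); np.save(f'pics/{name}.npy',d); return p,d
def rays(cam,uv):
    m=optics.camera_model(cam);k=m['k1']
    uv=np.atleast_2d(np.array(uv,float));K=np.array(m['K'])
    s=np.c_[(uv[:,0]-K[0,2])/K[0,0],(uv[:,1]-K[1,2])/K[1,1]];u=s.copy()
    for _ in range(20): u=s/(1+k*(u**2).sum(1,keepdims=True))
    return np.c_[u,np.ones(len(u))]
def toworld(cam,uv,z):
    m=optics.camera_model(cam);return (rays(cam,uv)*np.atleast_1d(z)[:,None]-np.array(m['t']))@np.array(m['R'])
def proj(cam,X):
    m=optics.camera_model(cam);c=np.atleast_2d(X)@np.array(m['R']).T+np.array(m['t']);s=c[:,:2]/c[:,2:]
    s=s*(1+m['k1']*(s**2).sum(1,keepdims=True));K=np.array(m['K']);return np.c_[s[:,0]*K[0,0]+K[0,2],s[:,1]*K[1,1]+K[1,2]]
def cloud(cam,d,step=1):
    v,u=np.mgrid[0:480:step,0:640:step];v,u=v.ravel(),u.ravel();z=d[v,u];k=z>0
    uv=np.c_[u,v][k];return uv,toworld(cam,uv,z[k])
E
python3 - <<'E'
from h import *
for c in('scene','top'):
    snap(c,c+'0');m=optics.camera_model(c);print(c,-np.array(m['R']).T@m['t'],np.array(m['R'])[2],m['k1'])
print(r.read_state(), r.tip_extent)
E
```

```text
scene [0.98879849 0.71745385 0.9463699 ] [-0.39562527 -0.63041347 -0.66787686] -0.12373964180623181
top [ 0.40496563 -0.05877439  1.47783766] [ 0.06609822  0.00203004 -0.99781106] 0.016702893488506877
{'time_s': 0.1, 'joint_positions': array([-1.36696973e+00,  3.42650348e-01,  1.52487280e+00, -3.24478341e-05,
        1.27541776e+00, -1.46060713e-01]), 'dq': array([-1.99910445e-03, -6.48540366e-04, -2.93746604e-03, -9.15484198e-04,
       -2.93900348e-05, -2.19577546e-03]), 'tau': array([ 1.94195578e-03, -4.34444225e+01, -2.46491861e+01, -1.52118487e-04,
        4.68610335e-03,  8.65741612e-06]), 'eef_pos': array([ 0.1798852 , -0.49289241,  0.25571383]), 'eef_rot': array([ 9.84735300e-01,  1.74057272e-01, -3.49797196e-05, -6.73398548e-04]), 'contact_force': array([ 0.39510149, -0.64836056, -0.62885207]), 'torque': array([ 0.02817444, -0.01534421,  0.05732935]), 'grip_force': 0.0, 'grip_width': 0.08551935685136913} 0.025
```

View pics/scene0.png

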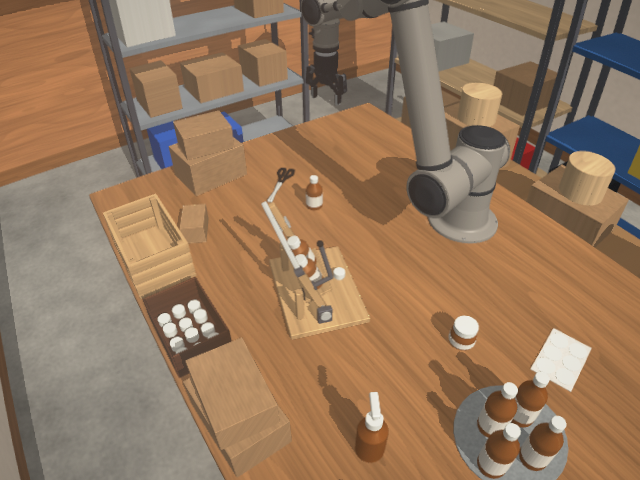

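View pics/top0.png

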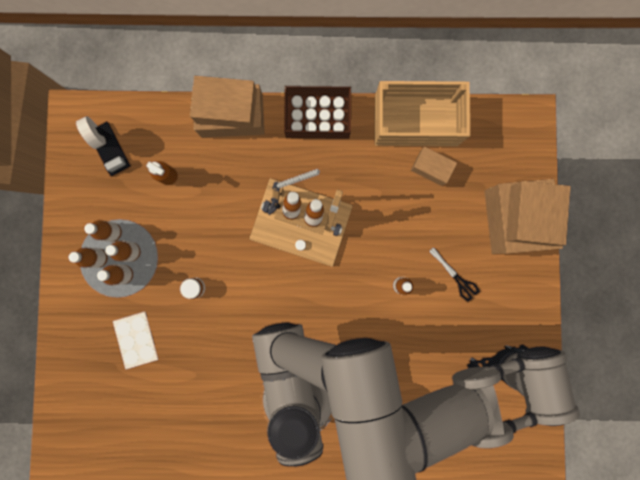

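The scene picture shows the rack at about (300,280), leaning back, with the keeper bar open from (300,270) to (266,205) and the kickstand arm at about (323,255). In the top picture the base board's corners are near (269,180), (354,206), (335,265) and (251,235).

```bash
cat >> h.py <<'E'
def frames(o,yaw,lean):
    Rb=Ro.from_euler('z',yaw); Rr=Rb*Ro.from_euler('y',lean)
    ax=np.array([o[0],o[1],0.047])
    return Rb,Rr,ax
E
python3 - <<'E'
from h import *
from scipy.optimize import minimize
# corners at z=.018 from top ray
def atz(cam,uv,z):
    m=optics.camera_model(cam);C=-np.array(m['R']).T@m['t'];d=rays(cam,uv)@np.array(m['R']);return C+d*((z-C[2])/d[:,2])[:,None]
cs=atz('top',[(269,180),(354,206),(335,265),(251,235)],.018);print(cs)
print([np.linalg.norm(cs[i]-cs[(i+1)%4]) for i in range(4)])
for c in('top','scene'):
    d=np.load(f'pics/{c}0.npy');uv,P=cloud(c,d)
    k=(abs(P[:,2]-.018)<.005)&(np.linalg.norm(P[:,:2]-cs[:,:2].mean(0),axis=1)<.2)
    q=P[k]; print(c,k.sum(),q[:,2].std())
    rect=cv2.minAreaRect((q[:,:2]*1000).astype(np.float32));print(rect)
    # table level
    t=P[(abs(P[:,2])<.01)&(np.linalg.norm(P[:,:2]-cs[:,:2].mean(0),axis=1)<.3)];print('tbl',np.median(t[:,2]),t[:,2].std())
p=cv2.imread('pics/top0.png')[165:285,235:370];q=cv2.imread('pics/scene0.png')[180:345,235:385]
a=cv2.resize(p,(400,356),interpolation=cv2.INTER_CUBIC);b=cv2.resize(q,(400,440),interpolation=cv2.INTER_CUBIC)
im=np.zeros((440,800,3),np.uint8);im[:356,:400]=a;im[:,400:]=b;cv2.imwrite('pics/crop0.png',im)
E
```

```text
[[ 0.66466135  0.09536343  0.018     ]
 [ 0.58595173 -0.16768307  0.018     ]
 [ 0.4041271  -0.11022985  0.018     ]
 [ 0.49385148  0.14804879  0.018     ]]
[np.float64(0.2745699676394487), np.float64(0.19068578072165435), np.float64(0.27341967314313553), np.float64(0.17875054118194939)]
top 3139 0.002436119297387669
((535.8357543945312, -4.21209716796875), (270.2555236816406, 202.97413635253906), 72.3082046508789)
tbl 0.0007099681079265746 0.003208000394451466
scene 3723 0.0018767709297248594
((534.4566650390625, 1.646942138671875), (275.4840087890625, 199.61874389648438), 71.80827331542969)
tbl 0.000694660172534593 0.0020373442931392355
```

View pics/crop0.png

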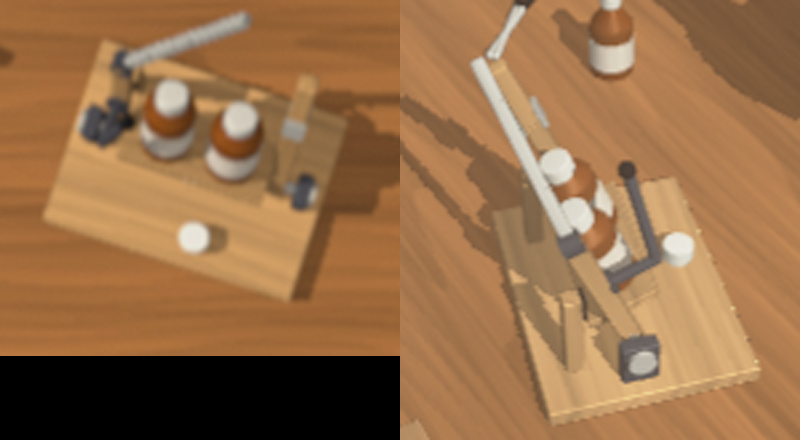

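Run:
```python
from h import *
from scipy.optimize import least_squares
obs=[('top','hinge',277,186),('top','post',338.5,192),('top','tip',317.7,171.7),('scene','tip',265,203.3),('scene','hinge',299.5,271),('scene','foot',320,243.8),('scene','post',271.8,205.5)]
for u,v in [(269,180),(354,206),(335,265),(251,235)]: pass
cor=[('top','bl',269.5,179.5),('top','br',352,206.5),('top','fr',333.5,266),('top','fl',250,239),('scene','bl',235+152/2.667,180+420/2.667),('scene','fl',235+360/2.667,180+375/2.667),('scene','fr',235+275/2.667,180+178/2.667)]
def pts(p):
    Rb,Rr,ax=frames(p[:2],p[2],.38);th=p[3];b=np.array([p[0],p[1],0])
    R=lambda *a:ax+Rr.apply(np.array(a)/1e3);B=lambda *a:b+Rb.apply(np.array(a)/1e3)
    return dict(hinge=R(0,85,145),post=R(0,-85,210),tip=R(0,85-170*np.cos(th),138+170*np.sin(th)),foot=R(-69,85-90*np.sin(.3),75+90*np.cos(.3)),
      bl=B(90,135,18),br=B(90,-135,18),fr=B(-110,-135,18),fl=B(-110,135,18))
def f(p):
    q=pts(p);return np.concatenate([proj(c,q[n])[0]-(u,v) for c,n,u,v in obs+cor])
s=least_squares(f,[.545,-.004,-.31,.9],loss='soft_l1',f_scale=1.5);print(s.x)
for o,e in zip(obs+cor,s.fun.reshape(-1,2)):print(o[:2],e.round(1))
np.save('fit.npy',s.x)
Rb,Rr,ax=frames(s.x[:2],s.x[2],.38)
rr=lambda *a:ax+Rr.apply(np.array(a)/1e3)
for sg in(1,-1):
  # tool y = sg*rack x, z=-rack z
  M=Rr*Ro.from_matrix(np.array([[0,sg,0],[sg,0,0],[0,0,-1]]).T)
  M0=Ro.from_euler('z',s.x[2])*Ro.from_matrix(np.array([[0,sg,0],[sg,0,0],[0,0,-1]]).T)
  for n,P,m in [('k1',rr(0,40,330),M),('k2',rr(0,-19,168),M),('ks',rr(-67,30,165),M),('g',rr(0,-85,191),M),('g0',ax+Rb.apply([0,-.085,.191]),M0)]:
    print(sg,n,P.round(3),r.solve_ik(P,m.as_quat()))
```

```text
[ 0.54344769 -0.00333342 -0.3054752   0.89717884]
('top', 'hinge') [-2.1 -0.4]
('top', 'post') [-1.   0.9]
('top', 'tip') [-0.8  1.5]
('scene', 'tip') [-0.9 -0.2]
('scene', 'hinge') [-1.5 -1.6]
('scene', 'foot') [-0.  -0.5]
('scene', 'post') [-1.5 -1. ]
('top', 'bl') [-1.4 -1.2]
('top', 'br') [-0.8 -1.4]
('top', 'fr') [-2.2  1. ]
('top', 'fl') [-2.5  0.8]
('scene', 'bl') [-1.3 -2.1]
('scene', 'fl') [ 0.4 -3.4]
('scene', 'fr') [-0.5 -1.5]
1 k1 [ 0.672 -0.002  0.353] [-0.14285494  0.90715758  0.31314723  0.08027124  2.29513404  0.20445731]
1 k2 [ 0.597 -0.04   0.203] [-0.21204389  0.73253126  1.05853428  0.03504958  1.72892826  0.09232265]
1 ks [0.551 0.026 0.225] [-0.12725772  0.61970467  1.20953144  0.06624725  1.68663648  0.17341246]
1 g [ 0.585 -0.106  0.224] [-3.07109366e-01  7.14456050e-01  1.03443915e+00 -6.18712004e-04
  1.77269695e+00 -1.64166087e-03]
1 g0 [ 0.518 -0.084  0.238] [-3.07669221e-01  3.56981049e-01  1.55456715e+00 -4.44089210e-16
  1.23004446e+00 -2.19401744e-03]
-1 k1 [ 0.672 -0.002  0.353] [-0.14285494  0.90715758  0.31314723  0.08027124  2.29513404 -2.93713534]
-1 k2 [ 0.597 -0.04   0.203] [-0.21204389  0.73253126  1.05853428  0.03504958  1.72892826 -3.04927   ]
-1 ks [0.551 0.026 0.225] [-0.12725772  0.61970467  1.20953144  0.06624725  1.68663648 -2.9681802 ]
-1 g [ 0.585 -0.106  0.224] None
-1 g0 [ 0.518 -0.084  0.238] None
```

```bash
cat >> h.py <<'E'
FIT=np.load('fit.npy')
T=Ro.from_matrix(np.array([[0,1,0],[1,0,0],[0,0,-1.]]))
def pose(mm,lean=.38):
    Rb,Rr,ax=frames(FIT[:2],FIT[2],lean); return ax+Rr.apply(np.array(mm)/1e3),(Rr*T).as_quat()
E
python3 - <<'E'
from h import *
command_gripper(0.0,40)
r.reach([.45,-.1,.45],pose([0,0,0],0)[1])
def kp(th,L=115):
    c,s=np.cos(th),np.sin(th);return pose([0,85-L*c+5*s+11,138+L*s+5*c+25])
r.reach(*pose([0,45,320]))
r.move_straight(*kp(1.1))
for th in (.7,.45,.2,.08):
    print(th,r.move_straight(*kp(th),speed=.06,max_force=15),r.read_state()['contact_force'].round(1))
print(r.move_straight(*kp(-.04),speed=.03,max_force=8))
s=r.read_state();print(s['time_s'],s['contact_force'],s['eef_pos']-kp(0)[0])
snap('scene','s1');snap('top','t1')
q=cv2.imread('pics/s1.png')[150:345,205:385];cv2.imwrite('pics/c1.png',cv2.resize(q,(540,585),interpolation=cv2.INTER_CUBIC))
E
```

```text
0.7 False [0.6 0.  0.8]
0.45 False [ 0.2 -0.3  0.2]
0.2 False [0.1 1.  0. ]
0.08 False [0.5 0.3 0. ]
True
7.1833 [ 1.20623189 -1.76731561  7.58552511] [4.28976781e-04 4.11482094e-05 4.28278915e-04]
```

View pics/c1.png

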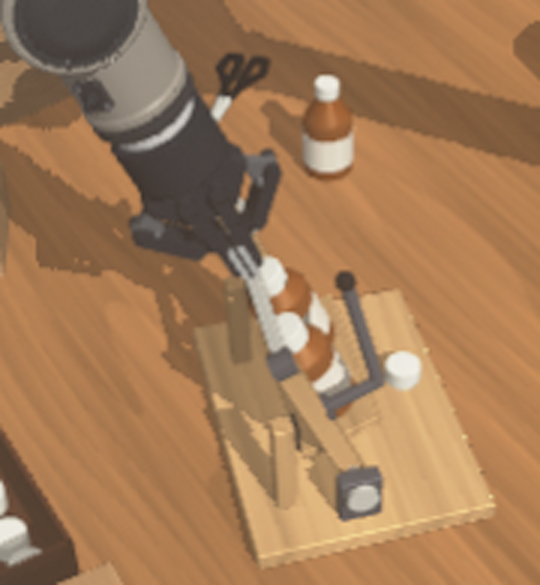

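The keeper bar lies across the caps: it stopped on contact right at angle 0. The kickstand is still up, with its foot at about (346,281) in the crop. Next I flip it.

Run:
```python
from h import *
r.hold(.3)
r.move_straight(*pose([0,-19,235]))
r.move_straight(*pose([-66,25,235]))
r.move_straight(*pose([-66,25,163]))
print(r.move_straight(*pose([-66,85,163]),speed=.08,max_force=15),r.read_state()['contact_force'].round(1))
print(r.move_straight(*pose([-66,120,163]),speed=.12,max_force=15))
r.hold(1.)
r.move_straight(*pose([-66,100,240]))
r.reach(*pose([-40,-85,300]))
s=r.read_state();print(s['time_s'],s['contact_force'].round(1))
command_gripper(.085)
r.reach(*pose([0,-85,250]))
snap('scene','s2');snap('top','t2')
q=cv2.imread('pics/s2.png')[150:345,205:385];cv2.imwrite('pics/c2.png',cv2.resize(q,(540,585),interpolation=cv2.INTER_CUBIC))
```

```text
False [-0.2  0.1 -0.1]
False
13.3167 [-0.2  0.4  0.5]
```

View pics/c2.png

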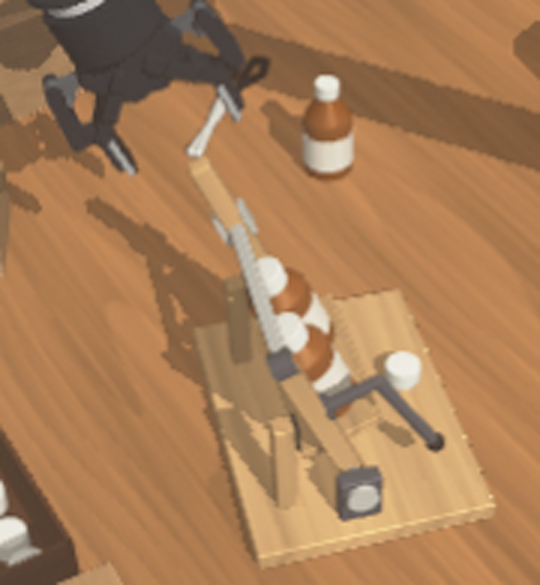

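The kickstand arm now points down, with its foot at crop (435,441), which is full-image (350,297). I'll compare its angle with the projection, then grip the post.

Run:
```python
from h import *
for a in (2.6,3.0,3.2,3.4): print(a,proj('scene',pose([-69,85+90*np.sin(a-.3),75+90*np.cos(a-.3)])[0]).round(1))
print(r.move_straight(*pose([0,-85,191]),speed=.08,max_force=10))
command_gripper(0.0,50)
s=r.read_state();print(s['time_s'],s['contact_force'].round(1),s['grip_width'],s['grip_force'])
snap('scene','s3')
q=cv2.imread('pics/s3.png')[150:345,205:385];cv2.imwrite('pics/c3.png',cv2.resize(q,(540,585),interpolation=cv2.INTER_CUBIC))
```

```text
2.6 [[353.9 308.9]]
3.0 [[352.8 304.6]]
3.2 [[351.4 300.7]]
3.4 [[349.4 295.9]]
False
16.0833 [ 2.  -0.4  0.3] 0.01739149623137699 50.70224940776825
```

View pics/c3.png

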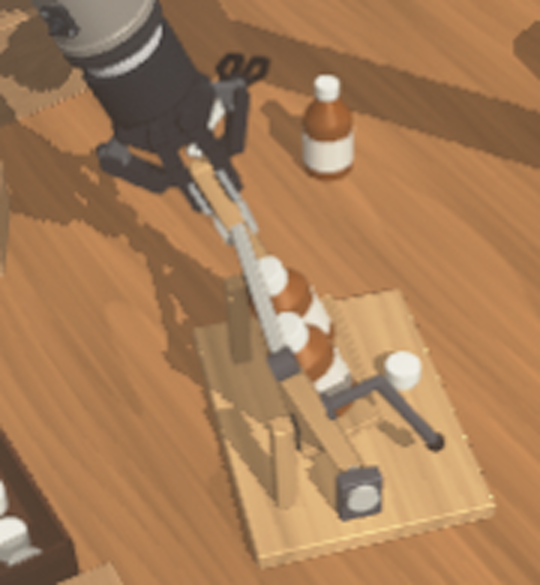

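The foot matches about 3.35 rad, so the kickstand is down. The pads are on the post near crop (215,195), 17.4 mm apart. Now I swing the rack upright.

Run:
```python
from h import *
for l in (.32,.26,.2,.14,.08,.04,0):
    print(l,r.move_straight(*pose([0,-85,191],l),speed=.03,max_force=40),r.read_state()['contact_force'].round(1))
r.hold(.5)
s=r.read_state();print(s['time_s'],s['eef_pos']-pose([0,-85,191],0)[0],s['grip_width'],s['grip_force'])
p,d=snap('scene','s4');snap('top','t4')
def kp(l):
    pts=[[0,85,145],[0,-85,210],[0,0,143],[-69,85,-15]]
    return np.array([proj('scene',pose(x,l)[0])[0] for x in pts]).round(1)
for l in(-.08,0,.08):print(l,kp(l).tolist())
q=p[150:345,205:385,::-1];cv2.imwrite('pics/c4.png',cv2.resize(q,(540,585),interpolation=cv2.INTER_CUBIC))
```

```text
0.32 False [ 3.   0.7 -1.1]
0.26 False [ 3.   0.2 -2. ]
0.2 False [ 3.1  0.9 -2.3]
0.14 False [ 4.3  2.2 -4.5]
0.08 False [ 4.6  1.7 -5.7]
0.04 False [ 4.7  3.6 -7.8]
0 False [ 5.9  2.8 -8.1]
20.1167 [ 0.00021649  0.00012261 -0.00032981] 0.017360919038888332 49.95853900909424
-0.08 [[326.4, 260.6], [308.6, 193.0], [316.2, 236.9], [347.7, 303.6]]
0 [[321.4, 261.4], [301.8, 193.9], [311.5, 237.6], [348.3, 302.1]]
0.08 [[316.3, 262.6], [295.0, 195.3], [306.8, 238.7], [348.7, 300.5]]
```

View pics/c4.png

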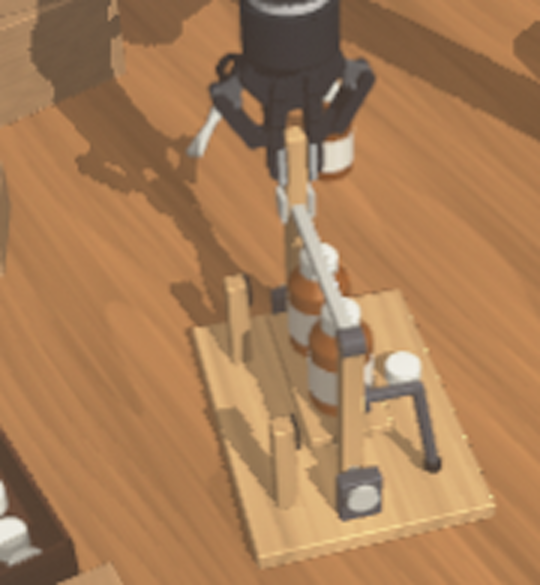

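The rack stands upright: the hinge at full-image (322,260) and the post top at (304,193) match a lean within about 0.02 rad of zero. The keeper is closed, the foot hangs clear of the board at (349,304), and the cap has not moved.

```bash
python3 -c "
from h import *
r.hold(.5);print(r.finish_job())"
```

```text
the job is handed in; nothing more can be done
None
```

I closed the keeper bar, flipped the kickstand down, and handed the job in at about 21 s with the post gripped at about 50 N and the rack within about 0.02 rad of upright by the last picture; no verdict came back.

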